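# Show the helper what to restock

### The arm

A 6-joint arm with a two-finger parallel gripper is mounted at the origin on the work surface. World frame = base frame: x ahead of the robot, y to its left, z up, the work surface at z = 0. Lengths are in m, angles in rad, forces in N, time in s.
With the tool pointing down it reaches from about 0.325 to 0.775 m from the base axis. Payload 9.3 kg.
Tool frame: the origin (TCP) lies between the finger pads; the fingertips stand arm.tip_reach ahead of it and the grasp point (between the pads) lies 3 mm ahead of it (arm.tip_reach is the distance from the TCP to the fingertips, in m); z points along the fingers, y is the line along which they close (so a half turn about z gives the same grasp; the last joint's range is limited). The gripper opens to 85 mm and grips with 20 to 120 N. Pads are 22 mm wide; open, the fingers measure 114 mm over their backs; the gripper's body (76 mm by 85 mm) begins 54 mm behind the grasp point. The pads swing forward as they close: fully open they stand 13 mm farther back than shut.
Start: joints at [-1.501, 0.259, 0.021, 1.334, 0, 1.418], TCP at [0.122, -0.536, 0.253] pointing down, gripper open.
Joint ranges: [-3.04, 3.04], [-0.91, 1.82], [-1.04, 1.36], [-1.92, 1.95], [-1.52, 1.45], [-3.14, 3.14]. Speed limits (rad/s): [2.22, 2.22, 2.79, 3.14, 3.14, 3.14].

### API

Orientations are given as a unit quaternion [w, x, y, z].
In Python, from cell import arm gives the robot as it stands.
- The arm moves only by the shell command python3 -m pendant 'ROWS' [FORCE]. ROWS is JSON, a list of rows, each a list of 5 numbers: the finger opening in mm, from 0 to 85.4, then the shift along the tool's x, y, z in units of 60 mm (1.0 is 60 mm), then the turn about the tool's z in units of 5 degrees (1.0 is 5 degrees). A call has exactly 10 rows; each row is the pose to reach, as a shift and turn from the pose commanded when the call began, along the tool's axes at that moment; what a row does not reach only later rows make up. A row lasts 1/8 s, in which the tool goes at most 62.5 mm and 10.7 degrees, less where a joint would pass 70% of its speed; a pose out of reach is approached as far as the arm can. A call with a gripper value outside its range is refused whole. The fingers move at their own pace and stop on an object; FORCE is the grip in N (left out, the last holds). Time passes only in rows, so rows that repeat a pose let the fingers close, or fill a call up. It gives the time, the measured TCP pose, the force, the opening and the grip force at its end, in the units of the state.
- arm.sense(): the state, without advancing time (a new reading comes with each control period).
- arm.grab_frame(name): name is "side" or "top" or "wrist"; returns the picture (400x640x3 uint8, red, green, blue); there is no depth.
- arm.camera_info(name): a dict with "fx", "fy", "cx", "cy" (pixels), "R" (3x3) and "t" (3): a world point X has camera coordinates R X + t. Camera axes: x right, y down, z forward; pixel columns grow to the right and rows downward; lengths in m; the calibration is good to about 2 mm. A picture is of the moment at which its call begins: read the wrist's pose just before it. camera_info takes no time and is no camera call; for the wrist camera it gives the pose at the moment of the call.
- arm.sign_off(): hands the job in; it is judged then, once.
The state is a dict: "time": time; "joint_pos": joint angles; "joint_vel": joint speeds; "tau": joint torques, N m; "position": TCP position; "eef_rot": TCP orientation; "ft_force": force on the tool from outside, world axes, zero at the start; "torque": the same for the moment, N m; "grip_width": opening from 0.0 (shut) to 1.0 (fully open); "grasp_force": force on a finger pad.
Only numpy, scipy, OpenCV 4.12 (cv2) and the standard library are available. Lean on these libraries where they do the work, as an engineer would, in place of code of your own. Each camera call takes 0.05 s, during which the arm holds its last target. There are 200 camera calls.

### The job

Show the storeroom helper what goes where, by pointing down with the fingertips: first hold them still for two seconds two or three centimetres above the cap of the white jug that has a handle, then move over and point in the same way just above the middle of the open mouth of the one empty bin, and finish still pointing there. Do not touch, push or pick up anything, and do not point at the wrong bottles or bins: carry the hand well above their tops as you pass.

Things in the scene. Friction and masses are not known exactly. Their poses are not given: they have to be found in the camera images.
- jug_cap (a point): Centre of the top of the cap of the white plastic jug: square body 84 x 84 mm, a 38 mm wide cap, a loop handle on one side reaching 69 mm out from the axis; 190 mm tall in all, standing upright, loose. z is up. Start: on the robot's left, in any of three places shared with bottle and tub. First pointing target: fingertips 5 to 50 mm above this point and within 25 mm of it sideways. Pointing is reckoned from the spot midway between the fingertips.
- bottle_cap (a point): Centre of the top of the cap of a slim round white bottle without a handle, 72 mm wide, 160 mm tall. Loose. Not to be pointed at.
- tub_top (a point): Centre of the lid of a squat round white tub without a handle, 88 mm wide, 105 mm tall. Loose. Not to be pointed at.
- bin_empty_mouth (a point): Centre of the open mouth, at rim height, of the empty one of three alike yellow plastic bins, 130 mm (its x) by 100 mm (its y) and 80 mm tall, walls 3 mm. Loose, on the robot's right, in any of three places in a row. z is up. Second pointing target: fingertips 0 to 50 mm above this point and within 30 mm of it sideways. Pointing is reckoned from the spot midway between the fingertips.
- bin_cartons_mouth (a point): Centre of the mouth, at rim height, of the like bin filled with four small brown cartons (below the rim). Not to be pointed at.
- bin_sticks_mouth (a point): Centre of the mouth, at rim height, of the like bin filled with twenty glue sticks (below the rim). Not to be pointed at.
- tape: Roll of brown tape lying flat, 90 mm across with a 60 mm hole, 25 mm tall; origin at the centre of its underside. Bystander.
- crayon_box: Flat brown box lying down, 75 x 120 x 30 mm; origin at the centre of its underside. Bystander.
- pencil_cup: Steel cup 76 mm across and 95 mm tall with three pencils that reach 175 mm up; origin at the centre of its underside. Bystander.

How it is judged:
By the outcome, as a careful person would: the job done as asked, in the order asked, and still so for the second after the job is handed in, with the robot touching nothing.
It also fails if it takes over 38 s, if anything falls off the work surface, if the arm or the gripper's body presses on something with over 40 N, if the wrist force passes 120 N, or if a joint passes its speed limit or range.

## Working session

There is one attempt and no reset: what is moved stays moved. The work goes in short steps, Python scripts to look and compute and a shell command to move; the robot and the scene stay as the last step left them, time stands still between calls to the robot, and variables do not carry over. Pictures are saved under pics/ and viewed, at most 10 in all, crops included, and the job is handed in when it is done.

```bash
mkdir -p pics; python3 - <<'E'
from cell import arm
import cv2
for n in("top","side"):
    cv2.imwrite(f"pics/{n}0.png",arm.grab_frame(n)[:,:,::-1])
    i=arm.camera_info(n);print(n,{k:(v if not hasattr(v,'round') else v.round(3).tolist() if hasattr(v,'tolist') else round(v,2)) for k,v in i.items()})
s=arm.sense();print(s["time"],s["position"],s["eef_rot"],arm.tip_reach,s["ft_force"])
E
```

```text
top {'fx': 370.41087700308856, 'fy': 370.41087700308856, 'cx': 314.84091697073904, 'cy': 199.239878853919, 'R': [[0.028, -1.0, 0.011], [-0.989, -0.029, -0.143], [0.144, -0.007, -0.99]], 't': [-0.003, 0.62, 1.015]}
side {'fx': 394.68269747403133, 'fy': 394.68269747403133, 'cx': 320.8417751899815, 'cy': 196.60287637692278, 'R': [[-0.989, -0.144, 0.017], [-0.107, 0.641, -0.76], [0.099, -0.754, -0.649]], 't': [0.584, 0.169, 1.222]}
0.1 [ 0.1215019  -0.53619414  0.25274004] [-5.79199172e-04  9.93800189e-01  1.11179350e-01  1.93745764e-05] 0.022 [-0.245996    0.06754031  0.45999484]
```

View pics/top0.png

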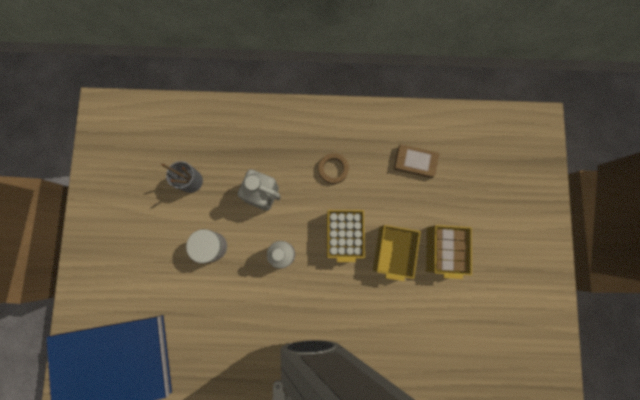

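View pics/side0.png

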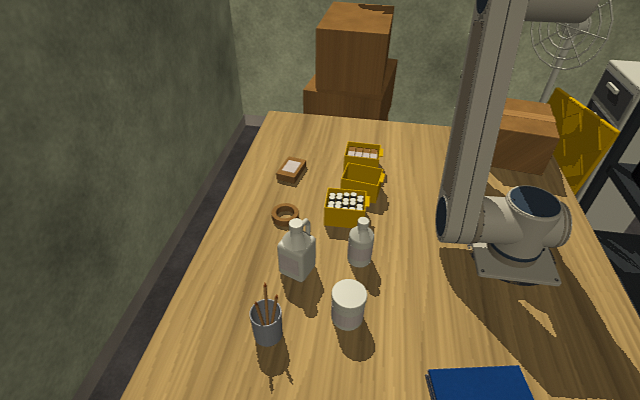

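The top view shows the jug with its handle: cap near (253,183), handle to the right at about (272,192). The slim bottle is at (280,254) and the tub at (204,246). The empty bin is the middle one at about (398,252), with sticks at (346,235) and cartons at (452,250). In the side view the jug cap is near (297,225) and the empty bin near (362,179).

```bash
cat > h.py <<'E'
import numpy as np
def ray(i,u,v):
    R=np.array(i["R"]);t=np.array(i["t"])
    return -R.T@t, R.T@np.array([(u-i["cx"])/i["fx"],(v-i["cy"])/i["fy"],1])
def onz(i,p,z):
    c,d=ray(i,*p); return c+d*(z-c[2])/d[2]
def tri(rs):
    A=0;b=0
    for c,d in rs:
        d=d/np.linalg.norm(d);P=np.eye(3)-np.outer(d,d);A=A+P;b=b+P@c
    return np.linalg.solve(A,b)
E
python3 - <<'E'
import cv2,numpy as np
from cell import arm
from h import *
a=cv2.imread("pics/top0.png");b=cv2.imread("pics/side0.png")
f=lambda m,x0,y0,w,h,s:cv2.resize(m[y0:y0+h,x0:x0+w],None,fx=s,fy=s,interpolation=cv2.INTER_CUBIC)
A=f(a,230,160,60,60,6);B=f(b,270,205,60,60,6);C=f(a,365,215,60,73,6);D=f(b,332,155,60,73,6)
top=np.hstack([A,B]);
bot=np.hstack([f(a,365,217,60,40,6)*1,f(b,332,155,60,40,6)]) 
bot=np.hstack([f(a,370,220,60,70,4),f(b,332,155,60,50,4) if 0 else cv2.copyMakeBorder(f(b,332,155,60,50,4),0,80,0,0,0),np.zeros((280,240,3),np.uint8)])
top=top[:,:720];bot=bot[:,:720]
cv2.imwrite("pics/crop.png",np.vstack([top[:310],bot]))
E
```

```text
(no output)
```

View pics/crop.png

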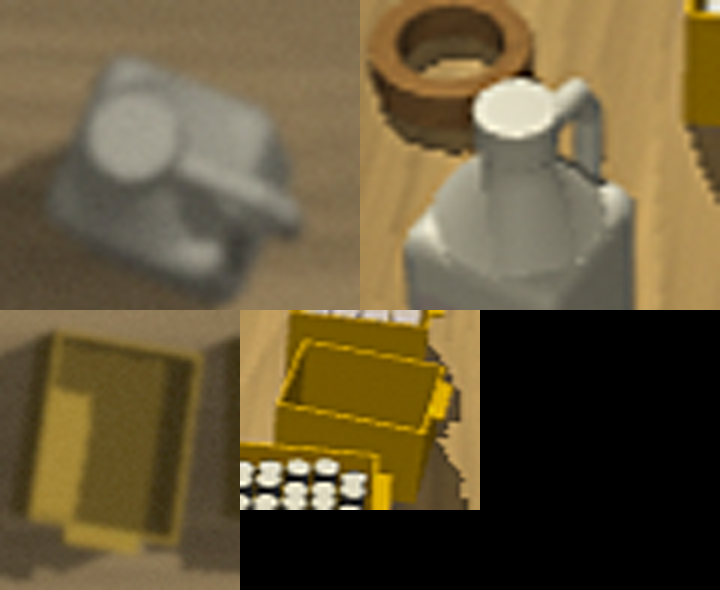

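The crop shows the jug cap centred at (252.2,182.8) in the top view and (295.8,223.0) in the side view. The four rim corners of the empty bin are visible in both views.

```bash
python3 - <<'E'
import numpy as np
from cell import arm
from h import *
T=arm.camera_info("top");S=arm.camera_info("side")
def both(p,q,z,n):
    print(n,"tri",tri([ray(T,*p),ray(S,*q)]).round(3),"T",onz(T,p,z).round(3),"S",onz(S,q,z).round(3))
both((252.2,182.8),(295.8,223),.19,"cap")
t=np.array([(53,22),(200,45),(178,232),(30,210)])/4+[370,220]-.4
s=np.array([(65,32),(205,54),(195,122),(38,94)])/4+[332,155]-.4
both(t.mean(0),s.mean(0),.08,"bin")
c=np.array([onz(T,p,.08) for p in t]);print(c.round(3),np.linalg.norm(c-np.roll(c,-1,0),axis=1).round(3))
for n,p,z in(("bottle",(279,255),.16),("tub",(203,246),.105),("sticks",(346,235),.08),("cup",(180,175),.095),("bins2",(452,250),.08)):print(n,onz(T,p,z).round(3))
E
```

```text
cap tri [0.635 0.173 0.188] T [0.635 0.172 0.19 ] S [0.635 0.175 0.19 ]
bin tri [ 0.476 -0.215  0.081] T [ 0.478 -0.215  0.08 ] S [ 0.475 -0.216  0.08 ]
[[ 0.548 -0.173  0.08 ]
 [ 0.535 -0.274  0.08 ]
 [ 0.409 -0.257  0.08 ]
 [ 0.421 -0.158  0.08 ]] [0.102 0.127 0.1   0.128]
bottle [0.46  0.101 0.16 ]
tub [0.477 0.307 0.105]
sticks [ 0.518 -0.072  0.08 ]
cup [0.668 0.386 0.095]
bins2 [ 0.486 -0.362  0.08 ]
```

The triangulated points match the known heights (0.188 and 0.081 against 0.19 and 0.08) and the bin's sides (102 x 128 mm). I'll lift the hand first, shut the fingers and swing about halfway.

```bash
python3 -m pendant '[[0,0,0,-0.8,0],[0,0,0,-1.6,0],[0,0.6,-0.5,-1.6,-1],[0,1.3,-1.1,-1.6,-2],[0,2,-1.7,-1.6,-3],[0,2.7,-2.3,-1.6,-4],[0,3.4,-2.9,-1.6,-5],[0,4.1,-3.5,-1.6,-6],[0,4.8,-4.1,-1.6,-7],[0,5.4,-4.7,-1.6,-8]]'
cat > go.py <<'E'
import sys,numpy as np
from cell import arm
from scipy.spatial.transform import Rotation as Ro
s=arm.sense();g=np.array([float(v) for v in sys.argv[1:4]]);q=s["eef_rot"]
print(s["time"],s["joint_pos"].round(2),s["grip_width"],arm.tip_reach,(g-s["position"]).round(4),(Ro.from_quat(np.r_[q[1:],q[0]]).inv().apply(g-s["position"])/.06).round(3))
E
python3 go.py .635 .173 .35
```

```text
time: 1.35
position: [0.376, -0.1881, 0.3491]
eef_rot: [-0.0, 0.895, 0.446, -0.0]
ft_force: [0.1, 0.2, -0.1]
grip_width: 0.001
grasp_force: 0.0
1.35 [-0.66  0.02 -0.02  1.53  0.    1.55] 0.000925457552371197 0.022 [0.259  0.3611 0.0009] [ 7.404 -0.181 -0.014]
```

```bash
python3 -m pendant '[[0,0.8,0,0,-0.4],[0,1.6,0,0,-0.8],[0,2.4,0,0,-1.2],[0,3.2,-0.1,0,-1.6],[0,4,-0.1,0,-2],[0,4.8,-0.1,0,-2],[0,5.6,-0.1,0,-2],[0,6.4,-0.1,0,-2],[0,7.1,-0.2,0,-2],[0,7.4,-0.2,0,-2]]'
python3 go.py .635 .173 .242
python3 - <<'E'
import cv2
from cell import arm
import numpy as np
i=arm.camera_info("wrist");cv2.imwrite("pics/w1.png",arm.grab_frame("wrist")[:,:,::-1])
c=np.array(i["R"])@[.635,.173,.19]+i["t"];print(c[0]/c[2]*i["fx"]+i["cx"],c[1]/c[2]*i["fy"]+i["cy"])
E
```

```text
time: 2.6
position: [0.635, 0.1731, 0.3479]
eef_rot: [-0.0, 0.853, 0.522, -0.001]
ft_force: [-0.1, 0.8, 0.2]
grip_width: 0.0
grasp_force: 0.0
2.6 [0.14 0.46 0.57 1.68 0.   2.18] 0.0004862682459912729 0.022 [-0.000e+00 -1.000e-04 -1.059e-01] [-0.     0.004  1.765]
315.9740190545465 189.68536888684804
```

View pics/w1.png

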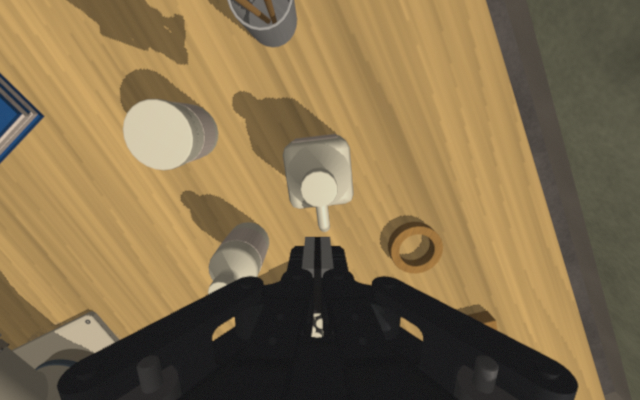

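The wrist view shows the jug cap at (319,188), within 3 px of my prediction, with the handle below it. The hand is directly over the right object, so I'll descend and hold.

```bash
python3 -m pendant '[[0,0,0,0.4,0],[0,0,0,0.8,0],[0,0,0,1.2,0],[0,0,0,1.5,0],[0,0,0,1.7,0],[0,0,0,1.75,0],[0,0,0,1.75,0],[0,0,0,1.75,0],[0,0,0,1.75,0],[0,0,0,1.75,0]]'
python3 - <<'E'
import cv2
from cell import arm
cv2.imwrite("pics/s1.png",cv2.resize(arm.grab_frame("side")[140:340,200:440,::-1],None,fx=2,fy=2))
E
```

```text
time: 3.9
position: [0.6344, 0.171, 0.2445]
eef_rot: [0.0, 0.854, 0.521, 0.0]
ft_force: [0.1, 0.3, 0.1]
grip_width: 0.002
grasp_force: 0.0
```

View pics/s1.png

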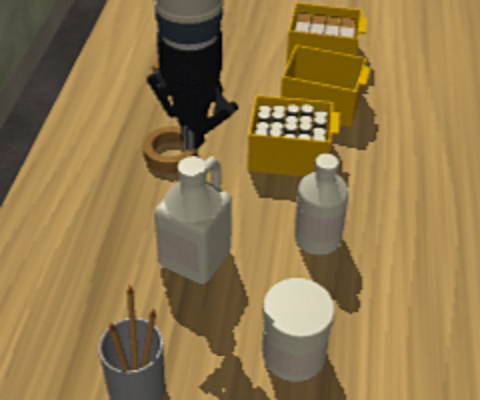

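The side view shows the closed fingertips at about (295,216), just above the cap at (296,223), which is a gap of roughly 2 to 2.5 cm. The jug is undisturbed. I'll hold for 2.5 s more, then rise.

```bash
for k in 1 2; do python3 -m pendant '[[0,0,0,0,0],[0,0,0,0,0],[0,0,0,0,0],[0,0,0,0,0],[0,0,0,0,0],[0,0,0,0,0],[0,0,0,0,0],[0,0,0,0,0],[0,0,0,0,0],[0,0,0,0,0]]'; done; python3 go.py .477 -.215 .35
```

```text
time: 5.2
position: [0.6343, 0.171, 0.2443]
eef_rot: [-0.0, 0.854, 0.521, -0.0]
ft_force: [0.3, 0.2, 0.5]
grip_width: 0.003
grasp_force: 0.0
time: 6.45
position: [0.6343, 0.171, 0.2443]
eef_rot: [0.0, 0.854, 0.521, -0.0]
ft_force: [-0.2, -0.5, 0.4]
grip_width: -0.002
grasp_force: 0.0
6.45 [ 0.14  0.45  0.29  1.41 -0.    2.18] -0.001713618281801681 0.022 [-0.1573 -0.386   0.1057] [-6.919  0.613 -1.762]
```

```bash
python3 -m pendant '[[0,0,0,-0.6,0],[0,0,0,-1.2,0],[0,-0.4,0,-1.75,0],[0,-1.2,0.1,-1.75,0],[0,-2,0.2,-1.75,0],[0,-2.8,0.2,-1.75,0],[0,-3.6,0.3,-1.75,0],[0,-4.4,0.4,-1.75,0],[0,-5.2,0.5,-1.75,0],[0,-6,0.5,-1.75,0]]'; python3 go.py .477 -.215 .35
```

```text
time: 7.7
position: [0.4956, -0.1643, 0.3493]
eef_rot: [0.0, 0.854, 0.521, 0.0]
ft_force: [1.4, -0.2, 1.0]
grip_width: -0.002
grasp_force: 0.0
7.7 [-0.48  0.2   0.19  1.56 -0.    1.57] -0.001637349331189178 0.022 [-0.0186 -0.0507  0.0007] [-0.893  0.111 -0.012]
```

```bash
python3 -m pendant '[[0,-0.4,0,0,0],[0,-0.7,0.1,0,0],[0,-0.9,0.1,0,0],[0,-0.9,0.1,0,0],[0,-0.9,0.1,0,0],[0,-0.9,0.1,0.4,0],[0,-0.9,0.1,0.9,0],[0,-0.9,0.1,1.4,0],[0,-0.9,0.1,1.7,0],[0,-0.9,0.1,1.7,0]]'; python3 go.py .477 -.215 .13
python3 - <<'E'
import cv2
from cell import arm
import numpy as np
i=arm.camera_info("wrist");cv2.imwrite("pics/w2.png",arm.grab_frame("wrist")[:,:,::-1])
c=np.array(i["R"])@[.477,-.215,.08]+i["t"];print(c[0]/c[2]*i["fx"]+i["cx"],c[1]/c[2]*i["fy"]+i["cy"])
E
```

```text
time: 8.95
position: [0.4767, -0.2126, 0.2463]
eef_rot: [-0.001, 0.853, 0.521, -0.0]
ft_force: [0.3, 0.2, 0.1]
grip_width: 0.002
grasp_force: 0.0
8.95 [-0.58  0.21 -0.06  1.3   0.    1.46] 0.0024087002713688655 0.022 [ 0.0003 -0.0024 -0.1163] [-0.034  0.028  1.938]
317.40967114846666 189.62016901050222
```

View pics/w2.png

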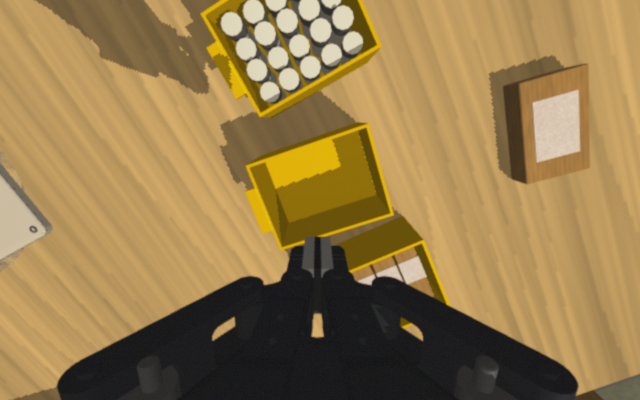

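The wrist view shows the empty bin, with rim corners near (248,166), (367,125), (392,213) and (284,248). Their centre, about (322,188), is within a few pixels of the predicted (317,190). I'll descend the last 116 mm.

```bash
python3 -m pendant '[[0,0,0,0.4,0],[0,0,0,0.8,0],[0,0,0,1.2,0],[0,0,0,1.6,0],[0,0,0,1.8,0],[0,0,0,1.9,0],[0,0,0,1.95,0],[0,0,0,1.95,0],[0,0,0,1.95,0],[0,0,0,1.95,0]]'
for k in 1 2; do python3 -m pendant '[[0,0,0,0,0],[0,0,0,0,0],[0,0,0,0,0],[0,0,0,0,0],[0,0,0,0,0],[0,0,0,0,0],[0,0,0,0,0],[0,0,0,0,0],[0,0,0,0,0],[0,0,0,0,0]]'; done
python3 - <<'E'
import cv2
from cell import arm
cv2.imwrite("pics/s2.png",cv2.resize(arm.grab_frame("side")[100:280,260:480,::-1],None,fx=3,fy=3))
E
```

```text
time: 10.25
position: [0.477, -0.2137, 0.1306]
eef_rot: [0.0, 0.854, 0.521, 0.0]
ft_force: [-0.5, 0.4, 0.1]
grip_width: 0.0
grasp_force: 0.0
time: 11.5
position: [0.4768, -0.2136, 0.1303]
eef_rot: [-0.0, 0.854, 0.521, -0.0]
ft_force: [-0.4, -1.2, 0.5]
grip_width: 0.001
grasp_force: 0.0
time: 12.75
position: [0.4769, -0.2136, 0.1303]
eef_rot: [0.0, 0.854, 0.521, 0.0]
ft_force: [0.4, 0.1, -0.3]
grip_width: -0.001
grasp_force: 0.0
```

View pics/s2.png

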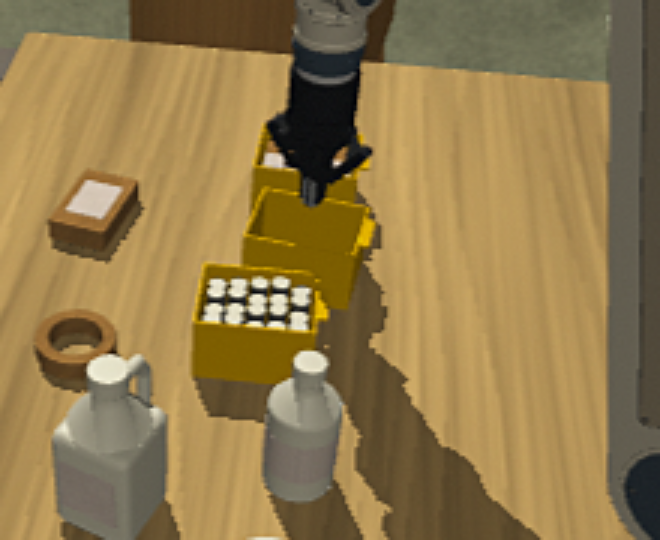

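The side view shows the fingertips at crop pixel (311,203), about 2 cm above the empty bin's mouth centre near (308,218). Nothing has been touched, so I'm handing in.

```bash
python3 -c "from cell import arm;print(arm.sign_off())"
```

```text
the job is handed in; nothing more can be done
None
```

The arm held still for over 2.5 s about 2–3 cm above the handled jug's cap, then moved over and finished pointing about 2–3 cm above the middle of the empty bin's mouth; nothing was touched, it took about 13 s, and the job is handed in.

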